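Switch on the workshop fan under its hinged guard

TASK

Switch on the fan at the box with the red guard: with the fingers, raise the red guard by the underside of its lip, and while it is held up push the toggle beneath it all the way over towards the hinge, then draw the fingers out and let the guard drop fully shut. Push gently and pinch or pick up nothing; leave the yellow-guarded switch and everything else on the bench as they are.

Things in the scene. Friction and masses are not known exactly. Their poses are not given: they have to be found in the camera images.
- red_box: grey steel switch box, bolted down, 92 x 110 x 90 mm high (x, y, z), carrying a red hinged guard over a black-ended toggle (with a green lamp beside it). Origin on the bench under the toggle's pivot. Its +x points from the guard's lip (front, facing the robot side) to the guard's hinge (rear), z up; the box reaches 36 mm ahead (-x) and 56 mm behind the origin
- red_lip (a point): middle of the free edge of the red guard's lip: a level round bead, 8 mm thick, 62 mm long along the box's y, on a 4 mm plate that slopes up and out from the bottom of the guard's front. When shut, the bead is 88 mm ahead of the hinge line and 24 mm above it, 122 mm above the bench, overhanging the front of the box by 24 mm with free space under it down to the bench. Moves with the guard
- red_hinge (a point): middle of the red guard's hinge line (along the box's y), fixed on the box 28 mm behind the toggle's pivot and 98 mm above the bench. The guard is a hood 58 mm wide and 52 mm tall, its front 59 mm ahead of the hinge line; red sides and lip, clear top and front, open below
- red_tip (a point): end of the toggle under the red guard, centre of its 12 mm round end, 42 mm from its pivot; the pivot is 88 mm above the bench over the box's origin and the toggle swings in the box's xz plane
- red_guard (a joint): opening of the red guard, rad: 0 shut, 1.3 fully up against its stop (lip up and back). A weak spring (about 0.4 to 1.5 N at the lip) shuts it from any angle when it is let go
- red_toggle (a joint): toggle under the red guard, rad: 0 off (leaning 25 degrees to the lip side), 0.87 on, at its stop (leaning 25 degrees to the hinge side). Needs about 2 N near its end and stays where it is left
- yellow_box: grey steel switch box, bolted down, 92 x 110 x 90 mm high (x, y, z), carrying a yellow hinged guard over a black-ended toggle, same make as the red one; to be left alone. Origin on the bench under the toggle's pivot. Its +x points from the guard's lip (front, facing the robot side) to the guard's hinge (rear), z up; the box reaches 36 mm ahead (-x) and 56 mm behind the origin
- yellow_lip (a point): middle of the free edge of the yellow guard's lip: a level round bead, 8 mm thick, 62 mm long along the box's y, on a 4 mm plate that slopes up and out from the bottom of the guard's front. When shut, the bead is 88 mm ahead of the hinge line and 24 mm above it, 122 mm above the bench, overhanging the front of the box by 24 mm with free space under it down to the bench. Moves with the guard
- yellow_hinge (a point): middle of the yellow guard's hinge line (along the box's y), fixed on the box 28 mm behind the toggle's pivot and 98 mm above the bench. The guard is a hood 58 mm wide and 52 mm tall, its front 59 mm ahead of the hinge line; yellow sides and lip, clear top and front, open below
- yellow_tip (a point): end of the toggle under the yellow guard, centre of its 12 mm round end, 42 mm from its pivot; the pivot is 88 mm above the bench over the box's origin and the toggle swings in the box's xz plane
- yellow_guard (a joint): opening of the yellow guard, rad: 0 shut, 1.3 fully up against its stop (lip up and back). A weak spring (about 0.4 to 1.5 N at the lip) shuts it from any angle when it is let go
- yellow_toggle (a joint): toggle under the yellow guard, rad: 0 off (leaning 25 degrees to the lip side), 0.87 on, at its stop (leaning 25 degrees to the hinge side). Needs about 2 N near its end and stays where it is left
- tape: black tape measure with yellow sides, loose, 68 x 42 x 60 mm high, origin under its centre
- glasses: orange safety glasses with clear lenses, loose, 140 mm wide (y), 46 mm tall, temples 115 mm to its +x; origin on the bench under the bridge
- jar: clear jar with a yellow lid, loose, 84 mm across, 130 mm tall, origin under its centre
- can: open steel can, loose, 90 mm across, 140 mm tall, origin under its centre
- template: flat steel circle template with five holes, loose, 150 x 170 x 4 mm, origin under its centre
- pencil: black pencil, loose, 8 mm thick, 160 mm long along its x, origin under its middle
Not all that is in view belongs to the job. What is shaped like the red_box but orange or pink is not meant.

How it is judged (in metres and radians):
On the way, in this order (a step that is already met when the one before it is completed fails the run):
1. the red guard is raised (value of joint red_guard above 0.35 rad and value of joint red_toggle below 0.75 rad), for 0.05 s.
2. the toggle is pushed right over while the red guard is up (value of joint red_toggle above 0.75 rad and value of joint red_guard above 0.3 rad), for 0.1 s.
3. the red guard has dropped shut over it (value of joint red_guard below 0.06 rad), for 0.2 s.
At the end, for the whole second after the job is handed in: the red guard is shut (under 0.06 rad) and still, its toggle is on (over 0.75 of 0.87 rad), the yellow guard is shut and its toggle off, and no loose thing has moved more than 30 mm (value of joint each of red_guard, yellow_guard below 0.06 rad and value of joint red_toggle above 0.75 rad and velocity of joint red_guard between -0.1 and 0.1 rad/s and value of joint yellow_toggle below 0.25 rad and not (distance of any of tape, glasses, jar, can, template, pencil from where it was at the start of the episode above 0.03 m)); the robot touches nothing.
It fails at once if a loose thing on the bench is moved more than 30 mm or picked up (distance of any of tape, glasses, jar, can, template, pencil from where it was at the start of the episode above 0.03 m).
It fails at once if the yellow guard is lifted (over 0.15 rad) or its toggle moved (over 0.25 rad) (value of joint yellow_guard above 0.15 rad or value of joint yellow_toggle above 0.25 rad).
It fails at once if the fingers press or pinch the red-guarded switch with more than 35 N (contact force between the fingers and red_box above 35 N).
It also fails if it takes over 64 s, if anything falls off the work surface, if the arm or the gripper's body presses on something with over 40 N, if the wrist force passes 120 N, or if a joint passes its speed limit or range.

ROBOT

A 7-joint arm with a two-finger parallel gripper is mounted at the origin on the work surface. World frame = base frame: x ahead of the robot, y to its left, z up, the work surface at z = 0. Lengths are in mm, angles in rad, forces in N, time in s.
With the tool pointing down it reaches from about 425 to 950 mm from the base axis. Payload 4.7 kg.
Tool frame: the origin (TCP) lies at the very end of the fingers, on their centre line; the grasp point (between the pads) lies 19 mm behind it; z points along the fingers, y is the line along which they close (so a half turn about z gives the same grasp; the last joint's range is limited). The gripper opens to 85 mm and grips with 20 to 120 N. Pads are 22 mm wide; open, the fingers measure 114 mm over their backs; the gripper's body (76 mm by 85 mm) begins 54 mm behind the grasp point. The pads swing forward as they close: fully open they stand 13 mm farther back than shut.
Start: joints at [1.201, 0.469, -0.049, 1.532, 0.024, 1.141, -0.082], TCP at [225.659, -636.181, 231.335] pointing down, gripper open.
Joint ranges: [-2.59, 2.59], [-0.33, 1.99], [-1.39, 1.29], [0.1, 2.45], [-1.04, 4.18], [0.21, 1.99], [-2.66, 2.66]. Speed limits (rad/s): [2.57, 2.57, 3.14, 3.14, 3.14, 3.14, 3.14].

INTERFACE

Orientations are given as a unit quaternion [x, y, z, w].
In Python, from rig import env gives the robot as it stands. Calls block until the motion is done:
- env.move_ptp(position, orientation): joint-space move of the TCP to a pose.
- env.movel(position, rate=150, orientation=None, contact_N=None): straight line of the TCP; orientation=None keeps the orientation; rate is the mean speed in mm/s. With contact_N (N) it stops when the force on the tool has changed by that much, and returns True; else False.
- env.move_j(angles): joint-space move.
- env.move_gripper(opening, newtons=None): finger opening in mm; newtons is the grip in N (None keeps the last); returns when the fingers have stopped.
- env.sleep(seconds).
- env.solve_ik(position, orientation): joint angles nearest the present ones, or None.
- env.state(): the state.
- env.get_image(name): name is "scene" or "top" or "wrist"; returns a dict with "image" (420x560x3 uint8, blue, green, red), "K" (3x3 intrinsics, pixels), "dist_coeffs" ([k1, k2, p1, p2, k3] as OpenCV has them; the pictures are not rectified), "rvec" (rotation vector, rad) and "tvec" (3), from world to camera coordinates, as OpenCV has them. Camera axes: x right, y down, z forward; pixel columns grow to the right and rows downward; lengths in mm; the calibration is good to about 2 mm. A picture is of the moment at which its call begins. There is no depth.
A pose or a line that the arm cannot do raises env.MotionError and nothing moves.
- env.job_done(): hands the job in; it is judged then, once.
The state is a dict: "clock": time; "joints": joint angles; "qd": joint speeds; "tau": joint torques, N m; "position": TCP position; "eef_rot": TCP orientation; "force": force on the tool from outside, world axes, zero at the start; "wrist_torque": the same for the moment, N m; "finger_gap": finger opening in mm; "grip_force": force on a finger pad.
Only numpy, scipy, OpenCV 4.12 (cv2) and the standard library are available. Lean on these libraries where they do the work, as an engineer would, in place of code of your own. Each camera call takes 0.05 s, during which the arm holds its last target. There are 200 camera calls.

## Working session

There is one attempt and no reset: what is moved stays moved. The work goes in short steps, each a Python script; the robot and the scene stay as the last script left them, time stands still between calls to the robot, and variables do not carry over. Pictures are saved under pics/ and viewed, at most 10 in all, crops included, and the job is handed in when it is done.

```bash
mkdir -p pics; ls
python3 - <<'E'
from rig import env
import cv2,numpy as np
for n in("scene","top"):
    d=env.get_image(n); cv2.imwrite(f"pics/{n}0.png",d["image"])
    R=cv2.Rodrigues(np.array(d["rvec"],float))[0]; print(n,(-R.T@np.array(d["tvec"]).ravel()).round(), R[2].round(2))
print(env.state())
E
```

```text
pics
scene [1100.  619.  995.] [-0.42 -0.49 -0.76]
top [ 390.   39. 1275.] [ 0.17 -0.01 -0.99]
{'clock': 0.1, 'joints': array([ 1.20107341,  0.46939632, -0.04857878,  1.53357548,  0.02408046,
        1.14095818, -0.08225419]), 'qd': array([-0.00062198, -0.00147063, -0.00019934, -0.00463921,  0.00110643,
        0.00033959, -0.00197928]), 'tau': array([-7.39469997e-04, -5.11517286e+01, -4.70730057e-02, -2.38391912e+01,
        1.07955508e-02,  4.40142161e-03,  1.69519507e-05]), 'position': array([ 225.46566925, -635.68669359,  230.34189975]), 'eef_rot': array([ 9.85510263e-01,  1.69613544e-01, -1.72458585e-04, -8.59237009e-04]), 'force': array([ 0.11525733, -0.52384541,  1.22221412]), 'wrist_torque': array([ 0.00402587, -0.0206668 ,  0.01960808]), 'grip_force': 0.0, 'finger_gap': 85.29267040373834}
```

View pics/scene0.png

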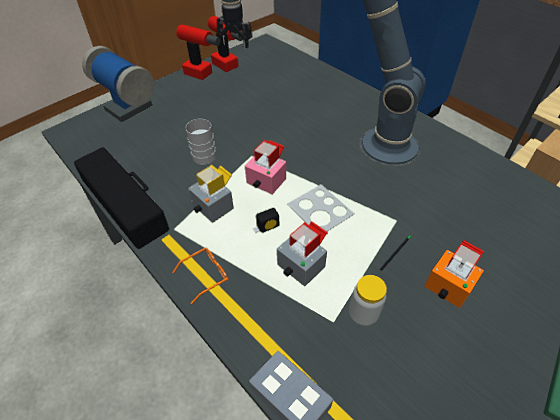

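View pics/top0.png

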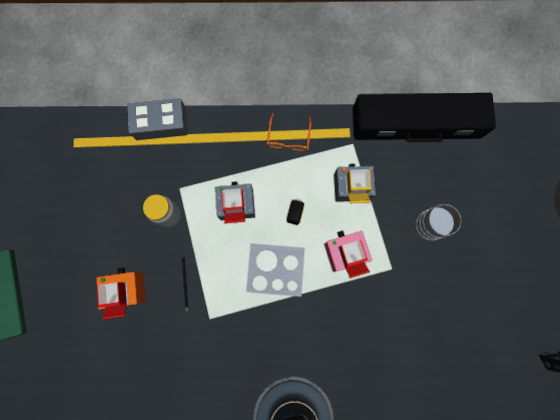

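The scene shows three red guards. In the top view they are on a grey box (234,202), a pink box (350,252) and an orange box (117,292). The one at (234,202), scene (303,252), fits because its box is grey steel. I'll confirm with a crop.

```bash
cat > h.py <<'E'
from rig import env
import cv2,numpy as np
def ray(d,uv,z):
    K=np.array(d["K"],float);R=cv2.Rodrigues(np.array(d["rvec"],float))[0];t=np.array(d["tvec"],float).ravel()
    p=cv2.undistortPoints(np.array(uv,float).reshape(-1,1,2),K,np.array(d["dist_coeffs"],float)).reshape(-1,2)
    v=np.c_[p,np.ones(len(p))]@R; c=-R.T@t
    return c+v*((z-c[2])/v[:,2])[:,None]
def proj(d,P):
    return cv2.projectPoints(np.array(P,float).reshape(-1,1,3),np.array(d["rvec"],float),np.array(d["tvec"],float),np.array(d["K"],float),np.array(d["dist_coeffs"],float))[0].reshape(-1,2)
def redmask(im):
    h=cv2.cvtColor(im,cv2.COLOR_BGR2HSV)
    return (((h[...,0]<6)|(h[...,0]>174))&(h[...,1]>170)&(h[...,2]>70)).astype(np.uint8)
E
python3 - <<'E'
from h import *
d=env.get_image("top");im=d["image"]
s=env.get_image("scene")["image"]
a=cv2.resize(im[170:235,200:270],(420,390),interpolation=cv2.INTER_CUBIC)
b=cv2.resize(s[215:290,270:335],(338,390),interpolation=cv2.INTER_CUBIC)
cv2.imwrite("pics/crop1.png",np.hstack([a,b]))
m=redmask(im);w=np.zeros_like(m);w[175:230,205:262]=m[175:230,205:262]
for r in range(178,228):
    c=np.where(w[r])[0]
    if len(c):print(r,c.min(),c.max(),len(c),end=' | ')
E
```

```text
193 242 242 1 | 194 242 242 1 | 195 242 242 1 | 196 242 242 1 | 197 242 242 1 | 198 242 242 1 | 199 242 242 1 | 200 242 242 1 | 201 242 242 1 | 203 243 243 1 | 204 243 243 1 | 205 243 243 1 | 206 242 243 2 | 207 233 243 10 | 208 223 243 21 | 209 223 243 13 | 210 223 224 2 | 212 242 243 2 | 213 230 243 14 | 214 225 244 20 | 215 225 244 20 | 216 225 244 20 | 217 225 244 20 | 218 224 244 21 | 219 225 244 20 | 220 225 244 20 | 221 225 243 19 | 222 225 231 7 |
```

View pics/crop1.png

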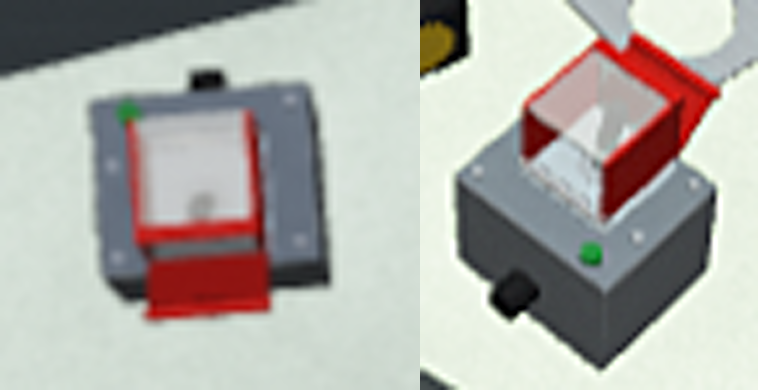

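The crop confirms it: grey steel box, red guard, green lamp. The lip bead's ends in the top view are at about (224.5,222.5) and (245,221).

```bash
cat >> h.py <<'E'
from scipy.spatial.transform import Rotation as Ro
def quat(yaw,pitch,flip=1):
    f=np.array([np.cos(yaw),np.sin(yaw),0]);l=np.array([-np.sin(yaw),np.cos(yaw),0]);u=np.array([0,0,1.])
    z=f*np.cos(pitch)-u*np.sin(pitch); y=l*flip; x=np.cross(y,z)
    return Ro.from_matrix(np.c_[x,y,z]).as_quat()
def W(o,yaw,x,y,z):
    return [o[0]+x*np.cos(yaw)-y*np.sin(yaw),o[1]+x*np.sin(yaw)+y*np.cos(yaw),z]
E
python3 - <<'E'
from h import *
d=env.get_image("top")
cv=lambda c:np.array(c,float)/6+[199.6,169.6]
lip=ray(d,cv([(147,317),(270,308)]),121)
top=ray(d,cv([(90,102),(308,82),(325,262),(107,278)]),90)
print(lip.round(1),top.round(1))
ang=lambda v:np.arctan2(v[1],v[0])
e=lip[0]-lip[1];print('lip yaw',ang(e)-np.pi/2,np.linalg.norm(e))
e=top[0]-top[1];print('box yaw',ang(e)-np.pi/2,np.linalg.norm(e));e=top[3]-top[2];print(ang(e)-np.pi/2,np.linalg.norm(e))
e=top[0]-top[3];print(ang(e),np.linalg.norm(e));e=top[1]-top[2];print(ang(e),np.linalg.norm(e))
yaw=ang(lip[0]-lip[1])-np.pi/2
f=np.array([np.cos(yaw),np.sin(yaw)])
o1=lip[:,:2].mean(0)+f*63;o2=top[:,:2].mean(0)-f*10;print('origin',o1,o2)
o=(o1+o2)/2
for fl in(1,-1):
  for p in (0,.2,.4,.6):
    print(fl,p,[None if (q:=env.solve_ik(W(o,yaw,x,0,z),quat(yaw,p,fl))) is None else np.round(q,2).tolist() for x,z in((-130,100),(-52,100),(13,125))])
E
```

```text
[[560.6 191.7 121. ]
 [564.2 133.2 121. ]] [[673.4 225.3  90. ]
 [682.4 117.1  90. ]
 [591.4 108.8  90. ]
 [584.7 215.6  90. ]]
lip yaw 0.06218558925898354 58.643249353233045
box yaw 0.08298978060640283 108.56304603429253
0.06275004281217034 107.06581514167543
0.10862741643757419 89.17261013396276
0.09138694976728257 91.31336110327325
origin [625.29309134 166.35969509] [622.9896527  166.06729692]
1 0 [None, None, [-1.13, 1.12, 0.71, 2.43, 2.58, 1.43, -2.24]]
1 0.2 [None, None, [-0.33, 0.73, -0.24, 2.41, 2.68, 1.43, -1.42]]
1 0.4 [None, None, [0.29, 0.84, -1.0, 2.35, 2.53, 1.31, -0.83]]
1 0.6 [None, None, [0.43, 0.83, -1.18, 2.27, 2.26, 1.12, -0.57]]
-1 0 [None, None, [-1.13, 1.12, 0.71, 2.43, 2.58, 1.43, 0.9]]
-1 0.2 [None, None, [-0.33, 0.73, -0.24, 2.41, 2.68, 1.43, 1.72]]
-1 0.4 [None, None, [0.29, 0.84, -1.0, 2.35, 2.53, 1.31, 2.31]]
-1 0.6 [None, None, [0.03, 0.54, -0.61, 2.29, 2.36, 0.81, 2.18]]
```

```bash
cat >> h.py <<'E'
O=np.array([623.5,166.2]);Y=0.085
E
python3 - <<'E'
from h import *
for dy in (-1.57,-1.2,-.9,-.6,-.3,0,.3,.6,.9,1.2,1.57):
  for p in (0,.2,.4,.6,.8,1.0):
   for fl in(1,):
    r=[env.solve_ik(W(O,Y,x,0,z),quat(Y+dy,p,fl)) is not None for x,z in((-90,100),(-70,100),(-50,105),(-35,120),(-20,130),(13,125))]
    if sum(r)>3: print(dy,p,fl,''.join('01'[v] for v in r))
E
```

```text
-1.57 0 1 111111
-1.57 0.2 1 111111
-1.57 0.4 1 111111
-1.57 0.6 1 111111
-1.57 0.8 1 111111
-1.57 1.0 1 111111
-1.2 0 1 111111
-1.2 0.2 1 111111
-1.2 0.4 1 111111
-1.2 0.6 1 111111
-1.2 0.8 1 111111
-1.2 1.0 1 111111
-0.9 0 1 111111
-0.9 0.2 1 111111
-0.9 0.4 1 111111
-0.9 0.6 1 111111
-0.9 0.8 1 111111
-0.9 1.0 1 111111
-0.6 0 1 111111
-0.6 0.2 1 111111
-0.6 0.4 1 111111
-0.6 0.6 1 111111
-0.6 0.8 1 111111
-0.6 1.0 1 111111
-0.3 0 1 011111
-0.3 0.2 1 001111
-0.3 0.4 1 001111
-0.3 0.6 1 111111
-0.3 0.8 1 111111
-0.3 1.0 1 111111
0 0.8 1 111111
0 1.0 1 111111
0.3 0.8 1 011111
0.3 1.0 1 111111
0.6 0 1 001111
0.6 0.6 1 011111
0.6 0.8 1 111111
0.6 1.0 1 111111
0.9 0 1 111111
0.9 0.2 1 111111
0.9 0.4 1 111111
0.9 0.8 1 111111
0.9 1.0 1 111111
1.2 0 1 111111
1.2 0.2 1 111111
1.2 0.4 1 111111
1.2 0.6 1 111111
1.2 0.8 1 111111
1.2 1.0 1 111111
1.57 0 1 111111
1.57 0.2 1 111111
1.57 0.4 1 111111
1.57 0.6 1 111111
1.57 0.8 1 111111
1.57 1.0 1 111111
```

Run:
```python
from h import *
d=env.get_image("scene")
print('lip ends pred',proj(d,[W(O,Y,-62,s*31,124) for s in(1,-1)]).round(1).tolist(),'seen 327.1,232.5 / 311.1,221.8')
print('box top corners pred',proj(d,[W(O,Y,x,y,90) for x,y in((56,55),(-36,55),(56,-55))]).round(1).tolist(), 'seen', [[270+(a-420)/5.2-.4,215+b/5.2-.4] for a,b in((605,292),(716,190),(457,180))])
path=[(-130,10,250),(-100,0,96),(-66,-2,96),(-42,-2,130),(0,-2,128),(18,-2,128)]
for dy in(-.4,-.5,-.6):
  for p in(.3,.4,.5):
   for fl in(1,-1):
    print(dy,p,fl,[None if (q:=env.solve_ik(W(O,Y,*P),quat(Y+dy,p,fl))) is None else np.round(q,1).tolist() for P in path[::2]])
```

```text
lip ends pred [[326.9, 232.2], [309.8, 220.5]] seen 327.1,232.5 / 311.1,221.8
box top corners pred [[305.0, 270.8], [326.9, 249.9], [275.1, 248.0]] seen [[305.1769230769231, 270.75384615384615], [326.5230769230769, 251.13846153846154], [276.71538461538466, 249.2153846153846]]
-0.4 0.3 1 [None, [-0.2, 0.9, -0.7, 2.4, 2.1, 1.7, -1.3], [-0.1, 0.8, -0.8, 2.3, 2.1, 1.6, -1.1]]
-0.4 0.3 -1 [None, [-0.6, 0.7, -0.2, 2.4, 2.0, 1.4, 1.7], [-0.7, 0.7, -0.0, 2.3, 2.0, 1.2, 1.8]]
-0.4 0.4 1 [[-0.4, 0.3, -0.6, 2.4, 1.6, 1.2, -1.0], [-0.6, 0.7, -0.2, 2.4, 2.0, 1.3, -1.4], [0.0, 0.8, -0.9, 2.2, 2.1, 1.6, -1.0]]
-0.4 0.4 -1 [[-0.9, 0.2, -0.0, 2.4, 1.6, 1.1, 2.1], [-0.6, 0.7, -0.2, 2.4, 2.0, 1.3, 1.7], [-0.7, 0.6, -0.0, 2.3, 2.0, 1.1, 1.9]]
-0.4 0.5 1 [[-0.2, 0.2, -0.8, 2.4, 1.6, 1.2, -0.9], [-0.6, 0.6, -0.2, 2.4, 1.9, 1.1, -1.3], [0.1, 0.8, -1.0, 2.2, 2.0, 1.5, -0.9]]
-0.4 0.5 -1 [[-1.1, 0.1, 0.1, 2.4, 1.5, 1.0, 2.2], [-0.6, 0.6, -0.2, 2.4, 1.9, 1.1, 1.8], [-0.8, 0.5, 0.1, 2.3, 1.9, 0.8, 1.9]]
-0.5 0.3 1 [[-0.3, 0.4, -0.8, 2.4, 1.6, 1.5, -1.1], [-0.5, 0.8, -0.4, 2.3, 1.9, 1.5, -1.4], [-0.1, 0.8, -0.8
[... 759 characters left out ...]
, -1.4], [-0.2, 0.9, -0.8, 2.1, 1.9, 1.7, -1.1]]
-0.6 0.3 -1 [[-0.8, 0.4, -0.2, 2.3, 1.5, 1.4, 2.0], [-0.5, 0.8, -0.4, 2.3, 1.8, 1.5, 1.8], [-0.7, 0.7, -0.0, 2.2, 1.8, 1.2, 1.9]]
-0.6 0.4 1 [[-0.2, 0.5, -1.0, 2.3, 1.5, 1.6, -1.0], [-0.2, 0.9, -0.9, 2.3, 1.8, 1.7, -1.2], [-0.1, 0.8, -0.9, 2.1, 1.9, 1.7, -1.0]]
-0.6 0.4 -1 [[-0.3, 0.4, -0.8, 2.3, 1.5, 1.5, 2.1], [-0.7, 0.7, -0.2, 2.3, 1.7, 1.3, 1.8], [-0.7, 0.6, -0.0, 2.2, 1.7, 1.1, 1.9]]
-0.6 0.5 1 [[-0.1, 0.4, -1.0, 2.3, 1.5, 1.4, -0.9], [-0.1, 0.9, -1.0, 2.2, 1.8, 1.7, -1.1], [-0.0, 0.8, -0.9, 2.1, 1.8, 1.5, -1.0]]
-0.6 0.5 -1 [[0.0, 0.5, -1.2, 2.3, 1.5, 1.6, 2.2], [-0.6, 0.6, -0.2, 2.3, 1.7, 1.2, 1.9], [-0.8, 0.6, 0.1, 2.2, 1.6, 0.9, 2.0]]
```

Run:
```python
from h import *
d=env.get_image("wrist");s=env.state()
R=cv2.Rodrigues(np.array(d["rvec"],float))[0];c=-R.T@np.array(d["tvec"]).ravel()
T=Ro.from_quat(s["eef_rot"]);print('cam in tool',T.inv().apply(c-s["position"]))
env.move_gripper(0,20)
p=s["position"].copy();p[2]=380;env.movel(p,200)
for fl in(1,-1):
  T=Ro.from_quat(quat(Y-.5,.4,fl)).as_matrix();print(fl,'tool x world',T[:,0].round(2))
print(env.state()["finger_gap"],env.state()["clock"])
```

```text
cam in tool [  66.72969654   -0.40780042 -142.3797017 ]
1 tool x world [-0.36  0.16 -0.92]
-1 tool x world [ 0.36 -0.16  0.92]
0.19056700597694298 2.0083
```

```bash
cat >> h.py <<'E'
Q=quat(Y-.5,.4,-1)
def snap(tag,name="scene",box=(215,290,260,350)):
    im=env.get_image(name)["image"];a,b,c,e=box
    cv2.imwrite(f"pics/{tag}.png",cv2.resize(im[a:b,c:e],None,fx=6,fy=6,interpolation=cv2.INTER_CUBIC))
def rep():
    s=env.state();v=s["position"]-np.r_[O,0];c,n=np.cos(Y),np.sin(Y)
    print('box',np.round([c*v[0]+n*v[1],c*v[1]-n*v[0],v[2]],1),'F',s["force"].round(1),'t',round(s["clock"],1))
E
python3 - <<'E'
from h import *
env.move_ptp(W(O,Y,-130,10,300),Q);rep()
print(env.movel(W(O,Y,-105,0,150),150,contact_N=10));rep()
print(env.movel(W(O,Y,-98,0,98),60,contact_N=8));rep()
s=env.get_image("scene")["image"][190:290,250:380];t=env.get_image("top")["image"][160:260,180:280]
cv2.imwrite("pics/a1.png",np.hstack([cv2.resize(s,None,fx=3.4,fy=3.4,interpolation=cv2.INTER_CUBIC),cv2.resize(t,None,fx=3.4,fy=3.4,interpolation=cv2.INTER_CUBIC)]))
E
```

```text
box [-129.7    9.4  300.1] F [0.1 0.3 0. ] t 5.0
False
box [-104.8    0.2  150.7] F [-0.5  0.5  0.4] t 6.2
False
box [-98.    0.1  98.2] F [-0.7 -0.3 -0.4] t 7.2
```

View pics/a1.png

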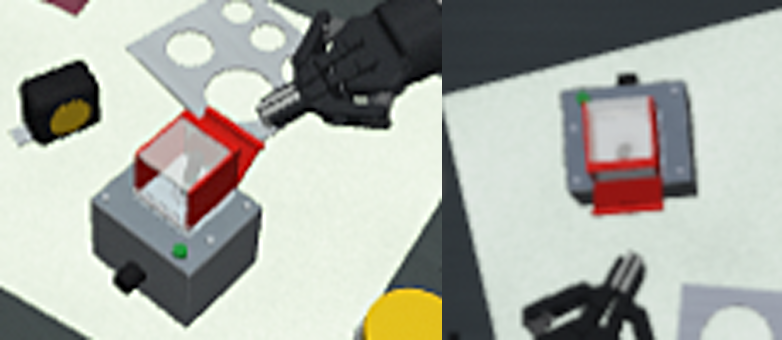

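The top view crop shows the closed fingertips at (632,255), ahead of the red lip at (628,210), clear of the template and jar. Next I go under the lip and lift.

Run:
```python
from h import *
print(env.movel(W(O,Y,-66,-2,96),50,contact_N=8));rep()
print(env.movel(W(O,Y,-42,-2,130),30,contact_N=10));rep()
snap("b1",box=(190,290,250,380))
```

```text
False
box [-66.2  -2.1  95.9] F [-0.1 -0.2  0.3] t 8.1
False
box [-42.1  -2.  129.9] F [-2.3 -0.3  0.7] t 9.6
```

View pics/b1.png

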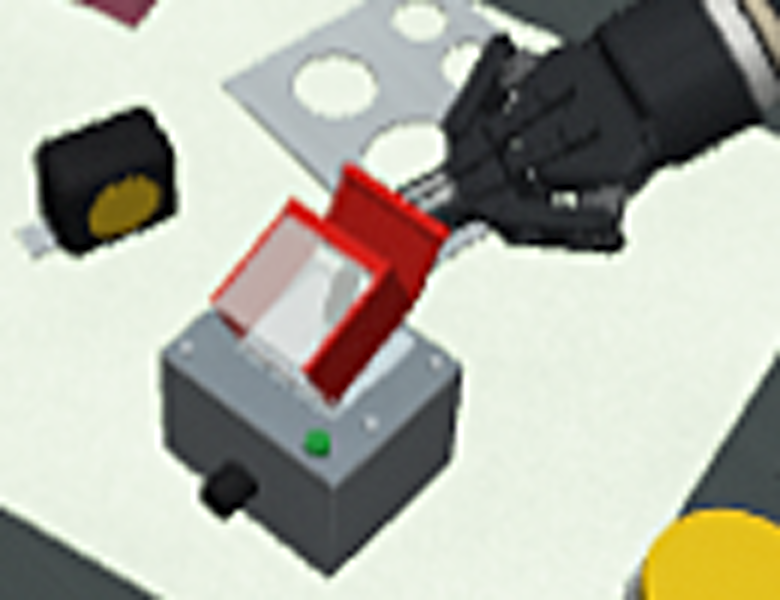

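The guard is raised, with lip ends at crop (450,232) and (345,165). I'll work out the opening angle from those.

Run:
```python
from h import *
d=env.get_image("scene")
for t in(.0,.2,.3,.4,.5,.6,.7): print(t,proj(d,[W(O,Y,28-88*np.cos(t)+24*np.sin(t),s*31,98+4*0+24*np.cos(t)+88*np.sin(t)) for s in(1,-1)]).round(1).tolist())
print('seen 324.6,228.3/307.1,217.1')
```

```text
0.0 [[326.4, 233.1], [309.3, 221.4]]
0.2 [[325.4, 230.7], [308.0, 218.8]]
0.3 [[324.5, 229.8], [307.1, 217.9]]
0.4 [[323.5, 229.2], [305.9, 217.3]]
0.5 [[322.2, 228.9], [304.6, 216.9]]
0.6 [[320.8, 228.9], [303.0, 216.8]]
0.7 [[319.2, 229.2], [301.3, 216.9]]
seen 324.6,228.3/307.1,217.1
```

Run:
```python
from h import *
print(env.movel(W(O,Y,-36,-2,137),30,contact_N=10));rep()
print(env.movel(W(O,Y,-30,-2,131),30,contact_N=10));rep()
env.sleep(.2)
for x in (-15,0,18):
    print(env.movel(W(O,Y,x,-2,128),25,contact_N=9));rep()
snap("c1",box=(190,290,250,380))
```

```text
False
box [-35.8  -2.  137.3] F [-2.  -0.7  0.7] t 10.2
False
box [-29.9  -2.  130.5] F [-0.8 -1.1  0.3] t 10.6
True
box [-19.2  -1.9 129.3] F [-2.7 -0.8 -0.6] t 11.3
False
box [-1.000e-01 -2.000e+00  1.276e+02] F [-2.3  1.  -0.9] t 12.2
True
box [ 10.5  -2.  127.1] F [-3.3 -0.3  2.6] t 12.8
```

View pics/c1.png

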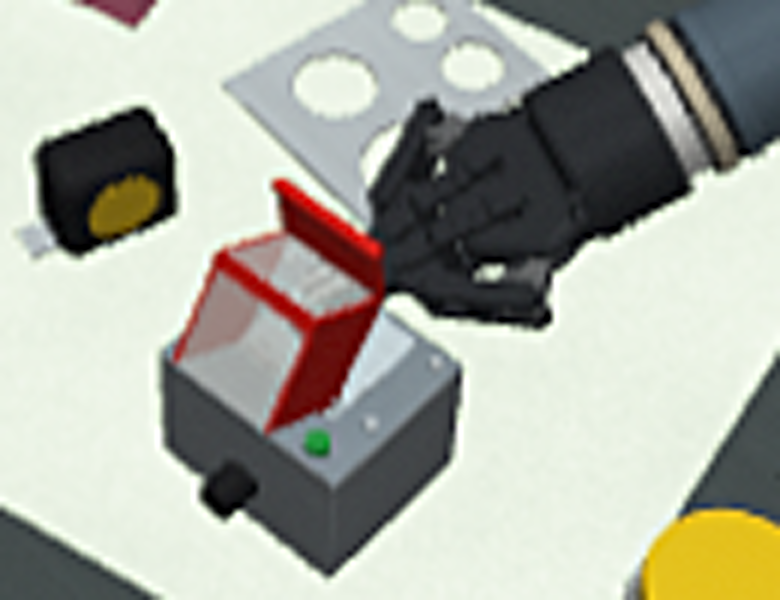

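The guard is well up (lip ends at (277,183) and (383,250)), and the fingers stopped at x=10.5, where I expected the toggle's end stop. One more gentle push will confirm it.

Run:
```python
from h import *
print(env.movel(W(O,Y,17,-2,127),15,contact_N=11));rep()
env.sleep(.3);rep()
snap("c2","wrist",(0,420,0,560))
im=env.get_image("wrist")["image"];cv2.imwrite("pics/w1.png",im)
```

```text
True
box [ 10.5  -2.  127.1] F [-4.1 -0.1  3.7] t 13.1
box [ 10.   -1.8 126.1] F [-3.2  0.1  2.8] t 13.4
```

View pics/w1.png

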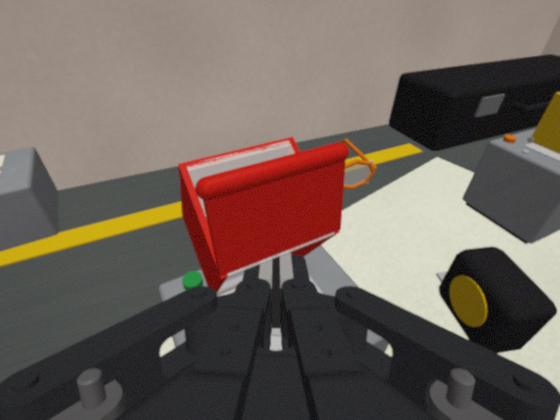

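It stopped hard at the same place. In the wrist view the lip (200–345, 150–190) is clear of the gripper body. I'll withdraw and check the toggle through the clear hood.

Run:
```python
from h import *
for P,r in(((-30,-2,128),60),((-55,-2,112),60),((-66,-2,98),50),((-105,0,98),80),((-120,10,200),120)):
    env.movel(W(O,Y,*P),r);rep()
env.sleep(.5)
s=env.get_image("scene")["image"][215:290,265:340];t=env.get_image("top")["image"][165:240,200:275]
cv2.imwrite("pics/d1.png",np.hstack([cv2.resize(v,None,fx=5.2,fy=5.2,interpolation=cv2.INTER_CUBIC) for v in(s,t)]))
```

```text
box [-30.   -1.9 128.4] F [-3.5  0.1  1.7] t 14.3
box [-55.2  -2.  111.8] F [-1.2  0.2 -0.2] t 15.0
box [-66.   -1.9  97.8] F [-0.   0.6 -0.9] t 15.5
box [-105.     0.3   98.1] F [-0.3  0.6  0.1] t 16.1
box [-120.1    9.7  199.5] F [-0.2  0.6 -0. ] t 17.1
```

View pics/d1.png

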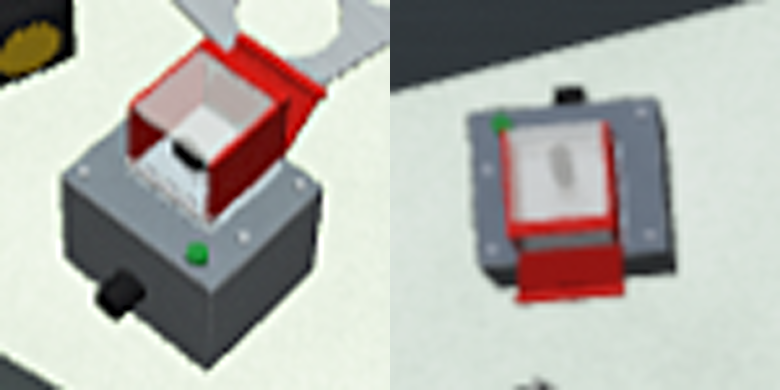

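The guard is shut and the toggle has gone over: its black end is at scene crop (187,152). I'll compute its angle from that.

Run:
```python
from h import *
d=env.get_image("scene")
for q in(.4,.6,.7,.8,.87):
    a=q-np.radians(25);print(q,proj(d,[W(O,Y,42*np.sin(a),0,88+42*np.cos(a))]).round(1).tolist())
im=d["image"][238:250,292:308];g=cv2.cvtColor(im,cv2.COLOR_BGR2GRAY);ys,xs=np.where(g<70);print('dark centroid',292+xs.mean(),238+ys.mean(),len(xs));print(g)
print('lip pred shut',proj(d,[W(O,Y,-60,31,122)]))
```

```text
0.4 [[304.1, 237.8]]
0.6 [[302.0, 239.7]]
0.7 [[301.0, 240.8]]
0.8 [[300.0, 242.0]]
0.87 [[299.4, 242.8]]
dark centroid 299.3170731707317 244.0 41
[[ 41  98 148 176 184 179 174 186 211 223 222 222 221 222 224 218]
 [ 30  34  67 116 159 180 189 216 226 223 221 219 221 220 221 222]
 [ 39  36  28  33  83 168 221 227 223 225 224 222 221 222 222 222]
 [ 39  38  28  26 114 178 184 187 196 207 225 224 220 220 221 224]
 [ 34  28  47 158 197 214  93 101 154 182 206 226 224 222 223 231]
 [ 28  86 164 215 217 227  67   9  85 144 179 214 226 225 232 210]
 [ 81 178 217 211 208 220 100   7   7  65 135 175 214 233 209 144]
 [175 216 213 209 208 213 183  93   7   0  46 103 182 208 141  70]
 [204 192 206 209 208 210 217 188  93   7   0   4 114 123  65  33]
 [193 184 179 205 207 209 211 219 178 119  50  52  68  42  30  36]
 [163 191 178 194 207 210 209 211 213 186 160 168 143  61  32  39]
 [164 165 182 191 198 187 207 211 211 209 188 208 162  63  34  41]]
lip pred shut [[326.43087563 233.10938971]]
```

Run:
```python
from h import *
print(env.job_done());rep()
```

```text
the job is handed in; nothing more can be done
None
the job is handed in; nothing more can be done
```

I raised the red guard by its lip, pushed the toggle over to its stop on the hinge side, and let the guard drop shut; the camera check showed it on and shut before I handed the job in, but no pass/fail result came back.

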